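Load an ampoule cassette through the check flaps of a spring magazine

TASK

Load the long ampoule cassette into the spring magazine: set it down between the low rails of the magazine's loading bay, then push it in from behind, under the two hanging check flaps and against the spring, until the flaps have dropped shut behind it, and let it come back to rest against them. The ampoules are glass: handle it gently and do not ram the magazine's end stop. Leave the short cassette, the bottle, the jar and the dish where they are.

Things in the scene. Friction and masses are not known exactly. Their poses are not given: they have to be found in the camera images.
- long_mid (a point): centre (half-way up) of the long cassette: a loose white plastic box filled with amber ampoules, 120 mm long (its x), 64 mm wide (its y), 55 mm high, about 0.25 kg; it lies on its base on the bench, either end may go in first. A solid block to the fingers.
- short_mid (a point): centre (half-way up) of the short cassette: the same in look, 80 mm long (x), 64 mm wide, 55 mm high. It must stay where it is.
- magazine: the magazine, of aluminium, fixed on the bench. Origin on the bench right under the flaps' hinge line; x points along the lane in the direction of pushing (away from the robot), y left, z up. Its base plate, on which the cassette stands, is 6 mm thick and 118 mm wide, from x = -175 to +220 mm. The loading bay is at x = -170 to -15 mm; the walled lane goes on from there to +206 mm.
- bay (a point): middle of the loading bay, on top of the base plate; axes as the magazine's, 90 mm on the robot's side of the hinge line. The bay is 155 mm long and open above, between two grey rails 12 mm high (tops 18 mm over the bench) whose free width narrows like a funnel from about 86 mm at the robot's end to 70 mm at the lane.
- lane_top (a point): middle of the lane at the height of its walls' tops (70 mm over the bench), 100 mm beyond the hinge line. The lane is 70 mm wide between the walls (82 mm outside), from x = -15 mm of the magazine, and open above, so that shut fingers pointing down can follow the cassette in along the middle. Over x = -15 to +9 mm brackets on the walls reach up to 78 mm. Floor and walls are slippery.
- flap_left (a joint): left (+y) check flap, rad: 0 = hanging shut, up to 1.5 = swung up and inward (+x); it cannot swing outward. A light steel plate 8 mm wide, 40 mm long, 4 mm thick, hung at x = 0, y = +31, z = 74 mm of the magazine; it falls shut by itself. It rides over the cassette's top and drops once the cassette's rear end is some 40 mm past the hinge line. 54 mm are free between the flaps.
- flap_right (a joint): right (-y) check flap, the mirror image at y = -31 mm of the magazine: 0 = hanging shut, up to 1.5 = swung up and inward.
- follower (a joint): travel (m) of the black spring plate across the lane, 50 mm high, front face at magazine x = +60 mm when out (0), moving to +x. It pushes back with 3 N at 0, rising 50 N per m, plus 25 N per m/s of speed. Rigid end stop at 0.117; the flaps drop at about 0.1. It pushes the cassette back out unless the flaps have dropped; latched, the cassette's centre is at x = +62 mm.
- infusion_bottle: a standing clear plastic bottle, 70 mm wide, 170 mm high; origin at its underside. Must be left alone.
- amber_jar: a standing amber jar, 72 mm wide, 90 mm high; origin at its underside. Must be left alone.
- dish: a steel bowl, 110 mm wide, 45 mm high; origin at its underside. Must be left alone.
Not all that is in view belongs to the job. Leave any blue or red look-alike of the part that bears long_mid alone.

How it is judged (in metres and radians):
On the way, in this order (a step that is already met when the one before it is completed fails the run):
1. the long cassette is half-way through, holding both check flaps up (value of joint each of flap_left, flap_right above 0.7 rad and x of long_mid in the frame of magazine between -0.04 and 0.085 m and y of long_mid in the frame of magazine between -0.008 and 0.008 m and z of long_mid in the frame of magazine below 0.045 m), for 0.1 s.
2. the long cassette is pushed past the flaps against the spring, and both flaps have dropped behind it (value of joint follower above 0.06 m and x of long_mid in the frame of magazine above 0.066 m and value of joint each of flap_left, flap_right below 0.25 rad and y of long_mid in the frame of magazine between -0.008 and 0.008 m and z of long_mid in the frame of magazine below 0.045 m), for 0.05 s.
At the end, for the whole second after the job is handed in: The long cassette lies at rest and flat in the magazine's lane, its centre 50 to 80 mm beyond the flaps' hinge line and within 8 mm of the lane's middle, in line with it to 0.12 rad, holding the spring follower pushed in by more than 50 mm; both check flaps hang shut behind it (under 0.2 rad) (x of long_mid in the frame of magazine between 0.05 and 0.08 m and y of long_mid in the frame of magazine between -0.008 and 0.008 m and z of long_mid in the frame of magazine below 0.045 m and angle between the x axis of long_mid and the x axis of magazine, either way round below 0.12 rad and value of joint each of flap_left, flap_right below 0.2 rad and value of joint follower above 0.05 m and linear speed of long_cassette below 0.02 m/s); the robot touches nothing.
It fails at once if the cassette or its ampoules are pressed against the magazine with more than 50 N (set down hard, jammed or rammed on the end stop) (contact force between long_cassette and magazine above 50 N).
It fails at once if the long cassette is tipped over (angle between long_mid's own z axis and vertical above 0.6 rad).
It fails at once if the short cassette, bottle, jar or dish is moved by more than 20 mm (distance of any of short_mid, infusion_bottle, amber_jar, dish from where it was at the start of the episode above 0.02 m).
It fails at once if the bottle or the jar is tipped (angle between any of infusion_bottle, amber_jar's own z axis and vertical above 0.3 rad).
It also fails if it takes over 64 s, if anything falls off the work surface, if the arm or the gripper's body presses on something with over 40 N, if the wrist force passes 120 N, or if a joint passes its speed limit or range.

ROBOT

A 6-joint arm with a two-finger parallel gripper is mounted at the origin on the work surface. World frame = base frame: x ahead of the robot, y to its left, z up, the work surface at z = 0. Lengths are in mm, angles in rad, forces in N, time in s.
With the tool pointing down it reaches from about 350 to 875 mm from the base axis. Payload 4.2 kg.
Tool frame: the origin (TCP) lies at the very end of the fingers, on their centre line; the grasp point (between the pads) lies 19 mm behind it; z points along the fingers, y is the direction in which the jaws open and shut (so a half turn about z gives the same grasp; the last joint's range is limited). The gripper opens to 85 mm and grips with 20 to 120 N. Pads are 22 mm wide; open, the fingers measure 114 mm over their backs; the gripper's body (76 mm by 85 mm) begins 54 mm behind the grasp point. The pads swing forward as they close: fully open they stand 13 mm farther back than shut.
Start: joints at [-0.931, 0.385, 0.008, 0, -1.194, -0.259], TCP at [232.303, -580.202, 231.312] pointing down, gripper open.
Joint ranges: [-3.14, 3.14], [-1.21, 2.06], [-1.07, 1.41], [-3.16, 2.05], [-2.99, -0.16], [-3.1, 3.1]. Speed limits (rad/s): [2.79, 2.79, 3.14, 3.14, 3.14, 3.14].

INTERFACE

Orientations are given as a unit quaternion [x, y, z, w].
In Python, from bench import read_state, read_camera, camera_model, job_done gives the robot as it stands. The module is installed in compiled form; this text tells all that it offers.
- The arm moves only by the shell command python3 -m handwheel 'ROWS'. ROWS is JSON, a list of rows, each an object of numbers: "hand": the closure in counts, from 0 (fully open) to 255 (shut); "x", "y", "z": the shift along the tool's x, y, z in m; "roll": the turn about the tool's z in degrees. In form: [{"hand": .., "x": .., "y": .., "z": .., "roll": ..}, ...]. A call has 1 to 20 rows; each row is the pose to reach, as a shift and turn from the pose measured when the call began, along the tool's axes at that moment; what a row does not reach only later rows make up. A row lasts 1/10 s, in which the tool goes at most 50 mm and 8.59 degrees, less where a joint would pass 70% of its speed; a pose out of reach is approached as far as the arm can. A call with a gripper value outside its range is refused whole. The fingers move at their own pace and stop on an object; the grip force is fixed at half the most. Time passes only in rows, so rows that repeat a pose let the fingers close. It gives the time, the measured TCP pose, the force and the opening at its end, in the units of the state.
- read_state(): the state, without advancing time (a new reading comes with each control period).
- read_camera(name): name is "side" or "top" or "wrist"; returns (picture, depth): 480x640x3 uint8, blue, green, red; 480x640 float32, mm along the optical axis (not along the pixel's ray), 0 where there is no reading.
- camera_model(name): a dict with "fx", "fy", "cx", "cy" (pixels), "extrinsics" (4x4, takes a point from world to camera coordinates). Camera axes: x right, y up, looking along -z (the intrinsics and any distortion apply to the point x, -y, -z); pixel columns grow to the right and rows downward; lengths in mm; the calibration is good to about 2 mm. A picture is of the moment at which its call begins: read the wrist's pose just before it. camera_model takes no time and is no camera call; for the wrist camera it gives the pose at the moment of the call.
- job_done(): hands the job in, once; it reports no verdict.
The state is a dict: "t": time; "qpos": joint angles; "qd": joint speeds; "tau": joint torques, N m; "position": TCP position; "ee_rot": TCP orientation; "wrist_force": force on the tool from outside, world axes, zero at the start; "moment": the same for the moment, N m; "grip_width": opening from 0.0 (shut) to 1.0 (fully open).
Only numpy, scipy, OpenCV 4.12 (cv2) and the standard library are available. Lean on these libraries where they do the work, as an engineer would, in place of code of your own. Each camera call takes 0.05 s, during which the arm holds its last target.

## Working session

There is one attempt and no reset: what is moved stays moved. The work goes in short steps, Python scripts to look and compute and a shell command to move; the robot and the scene stay as the last step left them, time stands still between calls to the robot, and variables do not carry over. Pictures are saved under pics/ and viewed, and the job is handed in when it is done.

```bash
mkdir -p pics; ls
python3 - <<'E'
from bench import *
import cv2,numpy as np
s=read_state();print(s)
for n in("top","side"):
    p,d=read_camera(n);cv2.imwrite(f"pics/{n}0.png",p);np.save(f"pics/{n}0.npy",d)
    m=camera_model(n);print(n,m)
E
```

```text
pics
{'t': 0.0, 'qpos': array([-9.31380668e-01,  3.85591472e-01,  6.64480914e-03, -4.81673860e-04,
       -1.19402825e+00, -2.58578268e-01]), 'qd': array([-2.20052211e-03,  1.54185121e-05, -5.34715230e-06, -5.47996452e-04,
       -1.95502447e-04,  9.18053411e-04]), 'tau': array([-3.96159521e-04, -3.92285550e+01,  1.88402617e+01,  4.18608025e+00,
       -4.58996423e-03,  1.29121196e-05]), 'position': array([ 232.09713362, -579.68206734,  230.21052235]), 'ee_rot': array([-1.89182676e-01,  9.81941281e-01,  1.07848988e-03, -2.71160635e-04]), 'wrist_force': array([-0.67175025,  0.21603582,  0.27372329]), 'moment': array([-0.06319978,  0.01312109, -0.06087999]), 'grip_width': 1.000315830209002}
top {'fx': 555.210617893144, 'fy': 555.210617893144, 'cx': 320.85482762730913, 'cy': 245.07107085085346, 'extrinsics': array([[ 1.19748610e-02, -9.99810962e-01,  1.53180293e-02,
        -5.29471920e+01],
       [ 9.88896613e-01,  1.41106197e-02,  1.47933698e-01,
        -4.81319940e+02],
       [-1.48121880e-01,  1.33764618e-02,  9.88878647e-01,
        -1.42648592e+03],
       [ 0.00000000e+00,  0.00000000e+00,  0.00000000e+00,
         1.00000000e+00]])}
side {'fx': 483.413933146207, 'fy': 483.413933146207, 'cx': 331.55297905541613, 'cy': 238.27742699039572, 'extrinsics': array([[-7.03746950e-01, -7.10427506e-01, -5.74353952e-03,
         3.00210925e+02],
       [ 3.45291696e-01, -3.49087684e-01,  8.71155229e-01,
        -2.61922270e+02],
       [-6.20897636e-01,  6.11089639e-01,  4.90974111e-01,
        -9.54094146e+02],
       [ 0.00000000e+00,  0.00000000e+00,  0.00000000e+00,
         1.00000000e+00]])}
```

View pics/top0.png

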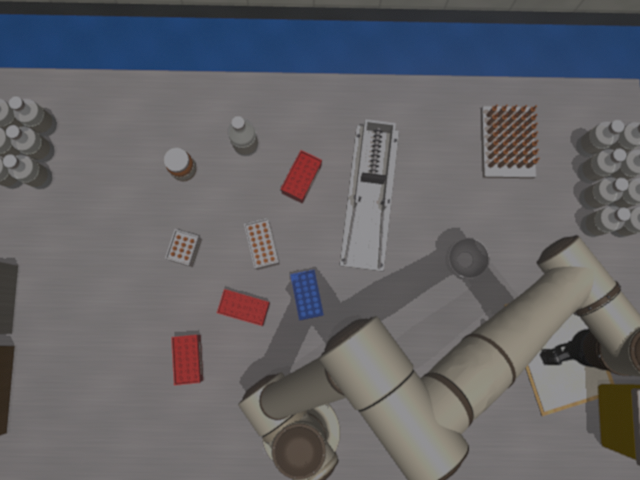

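View pics/side0.png

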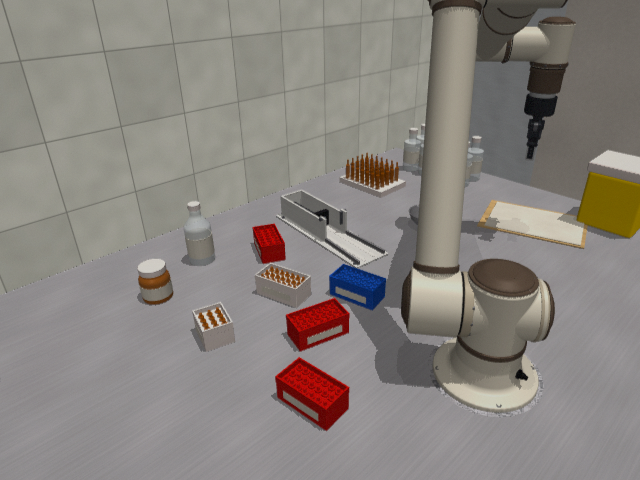

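Top view: the long cassette is at (261,244), the short one at (183,247), and the magazine runs from (362,268) to (380,121). The jar is at (179,163), the bottle at (242,134) and the dish at (468,257). I'll measure the cassette and magazine next.

```bash
cat > h.py <<'E'
import numpy as np,cv2
from bench import *
def world(n,d,m=None):
    m=m or camera_model(n);E=m["extrinsics"]
    v,u=np.mgrid[0:480,0:640]
    X=np.stack([(u-m["cx"])/m["fx"]*d,-(v-m["cy"])/m["fy"]*d,-d],-1)
    return (X-E[:3,3])@E[:3,:3]
def plane(n,pts,z,m=None):
    m=m or camera_model(n);E=m["extrinsics"];R=E[:3,:3];c=-R.T@E[:3,3]
    p=np.atleast_2d(np.array(pts,float))
    r=np.stack([(p[:,0]-m["cx"])/m["fx"],-(p[:,1]-m["cy"])/m["fy"],-np.ones(len(p))],-1)@R
    return c+r*((z-c[2])/r[:,2])[:,None]
def proj(m,P):
    E=m["extrinsics"];q=np.atleast_2d(P)@E[:3,:3].T+E[:3,3]
    return np.stack([m["cx"]+m["fx"]*q[:,0]/-q[:,2],m["cy"]-m["fy"]*q[:,1]/-q[:,2]],-1)
E
python3 - <<'E'
from h import *
p=cv2.imread("pics/top0.png");d=np.load("pics/top0.npy");W=world("top",d)
cv2.imwrite("pics/crop.png",cv2.resize(p[90:290,150:420],None,fx=2.9,fy=2.9,interpolation=cv2.INTER_CUBIC))
def rect(box,z0,z1):
    u0,v0,u1,v1=box;Q=W[v0:v1,u0:u1].reshape(-1,3);Q=Q[(Q[:,2]>z0)&(Q[:,2]<z1)]
    r=cv2.minAreaRect(Q[:,:2].astype(np.float32));print(len(Q),r,np.percentile(Q[:,2],[10,50,90]));return Q
rect((235,210,285,275),30,75)
rect((160,222,208,272),30,75)
Q=rect((330,110,405,280),55,95)
Q=rect((330,110,405,280),10,95)
rect((225,110,262,160),60,190);rect((160,140,198,185),40,110);rect((445,235,495,285),20,60)
m=camera_model("top")
E
```

```text
1168 ((482.7295837402344, 110.78227233886719), (121.25666046142578, 64.54324340820312), 15.183476448059082) [39.44523004 45.02608077 54.79694568]
840 ((468.8740539550781, 316.06640625), (67.27385711669922, 80.28284454345703), 74.22933959960938) [39.3045862  45.03829625 54.39110935]
713 ((698.542724609375, -186.09141540527344), (93.57286071777344, 232.6691131591797), 83.51542663574219) [57.99505279 68.87237435 75.81042282]
2325 ((636.3411865234375, -165.01864624023438), (162.41505432128906, 469.7265319824219), 86.56097412109375) [11.02834061 32.90876722 71.01045846]
719 ((760.046630859375, 163.7621307373047), (62.03618621826172, 69.4437026977539), 15.315531730651855) [ 80.80276694 118.14824428 168.54030029]
689 ((690.0928344726562, 331.003173828125), (66.13383483886719, 69.04740905761719), 17.197790145874023) [54.17751499 87.38292522 92.73279789]
698 ((452.16729736328125, -433.11749267578125), (106.39279174804688, 108.42295837402344), 1.1381241083145142) [21.89011806 35.14523782 46.28768921]
```

View pics/crop.png

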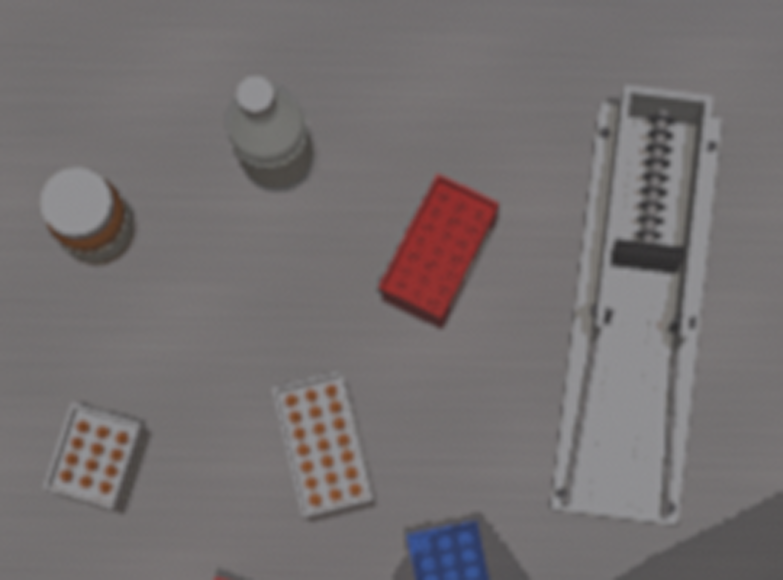

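Run:
```python
from h import *
p=cv2.imread("pics/top0.png")
c=np.array([(552,508),(678,521),(720,118),(600,98)])/2.9+[150,90]
P=plane("top",c,6);print(P)
# plate mask
hsv=cv2.cvtColor(p,cv2.COLOR_BGR2HSV)
d=np.load("pics/top0.npy");W=world("top",d)
# height map slices to fit
mk=(W[...,2]>3)&(W[...,0]>440)&(W[...,0]<900)&(abs(W[...,1]+170)<90)&(W[...,2]<100)
mk=cv2.morphologyEx(mk.astype(np.uint8),cv2.MORPH_OPEN,np.ones((3,3)))
n,l,s,_=cv2.connectedComponentsWithStats(mk);print(s)
k=1+np.argmax(s[1:,4]);Q=W[l==k]
print(cv2.minAreaRect(Q[:,:2].astype(np.float32)))
for ang in np.arange(-12,-2,0.5):
    a=np.radians(ang);y=-np.sin(a)*Q[:,0]+np.cos(a)*Q[:,1];x=np.cos(a)*Q[:,0]+np.sin(a)*Q[:,1]
    print(ang,np.ptp(np.percentile(y,[.5,99.5])),np.percentile(x,[.5,99.5]),np.percentile(y,[.5,99.5]))
# grayscale big crop
cv2.imwrite("pics/mag.png",cv2.resize(cv2.convertScaleAbs(p[112:200,335:410],alpha=1.6),None,fx=6.5,fy=6.5,interpolation=cv2.INTER_CUBIC))
cv2.imwrite("pics/mag2.png",cv2.resize(cv2.convertScaleAbs(p[190:278,330:405],alpha=1.6),None,fx=6.5,fy=6.5,interpolation=cv2.INTER_CUBIC))
```

```text
[[ 432.84685856  -99.85520505    6.        ]
 [ 422.37533597 -216.29118208    6.        ]
 [ 811.20832952 -258.51574226    6.        ]
 [ 829.20849316 -143.26603375    6.        ]]
[[     0      0    640    480 302898]
 [   342    119     56    131   3523]
 [   356    126      4      4     15]
 [   347    202      5      3     15]
 [   363    219      8      6     35]
 [   386    220      3      3      9]
 [   355    227     15     22    147]
 [   363    229     25     34    399]
 [   341    250     22     13    159]]
((655.3771362304688, -181.01358032226562), (118.39143371582031, 373.73492431640625), 82.90042114257812)
-12.0 122.77859208741192 [494.88861217 837.3056814 ] [-99.60037606  23.17821603]
-11.5 121.3701012342935 [494.75772636 836.76700857] [-105.15454506   16.21555618]
-11.0 120.0474888215438 [494.58916282 836.0993128 ] [-110.74545356    9.30203526]
-10.5 118.61480183707955 [494.3746936  835.54783891] [-116.20704099    2.40776085]
-10.0 117.65360439690052 [494.10405289 834.81123025] [-121.99585077   -4.34224637]
-9.5 116.49395759562933 [493.79578425 834.05540367] [-127.667
[... 466 characters left out ...]
 829.35068654] [-163.42175167  -48.30299676]
-6.0 116.65238741122661 [490.71183704 828.26249447] [-170.02654371  -53.3741563 ]
-5.5 118.46473646103706 [490.14934605 827.06989436] [-176.74730559  -58.28256912]
-5.0 120.51915191900599 [489.54952829 825.81729662] [-183.42192758  -62.90277566]
-4.5 122.29834896078167 [488.91242943 824.80448378] [-189.8815396   -67.58319064]
-4.0 124.05657387954676 [488.23819785 823.84257483] [-196.30795134  -72.25137746]
-3.5 126.17225111734706 [487.57091716 822.81792708] [-203.11083811  -76.93858699]
-3.0 128.39291379077423 [486.86650606 821.43924976] [-209.91761798  -81.52470419]
-2.5 130.84052112081673 [486.12501819 820.23332687] [-216.6200948   -85.77957368]
```

View pics/mag.png

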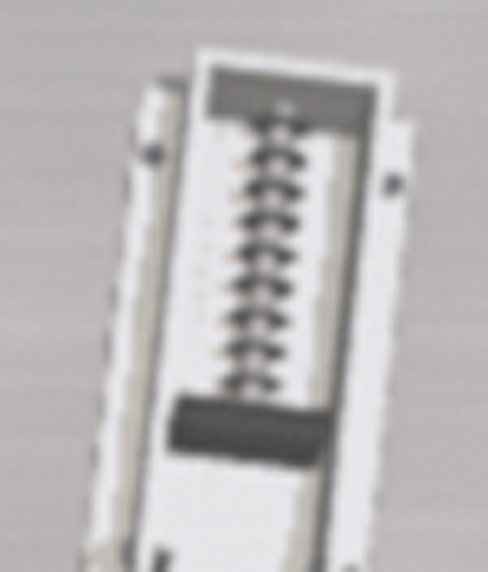

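View pics/mag2.png

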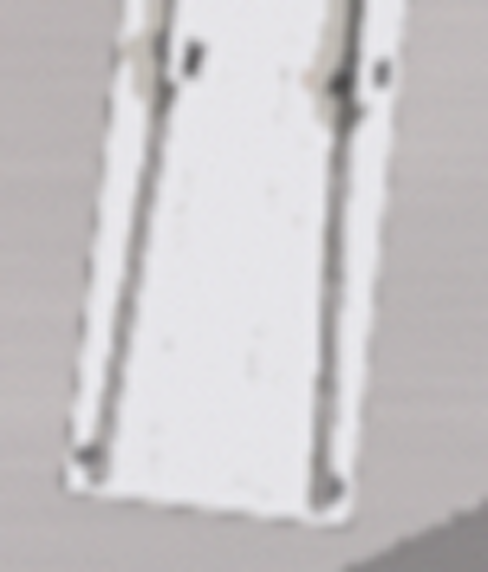

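Run:
```python
from h import *
p=cv2.imread("pics/top0.png");g=cv2.GaussianBlur(cv2.cvtColor(p,cv2.COLOR_BGR2GRAY),(3,3),0).astype(float)
L=[];R=[]
def edge(a,b,row,sgn):
    # subpixel max gradient near line, 
    s=g[row,a:b+1];q=np.diff(s)*sgn;k=int(np.argmax(q))
    if q[k]<6 or k in(0,len(q)-1):return None
    w=q[k-1:k+2].clip(0);return a+k-1+.5+(w*np.arange(3)).sum()/w.sum()
for row in range(135,262):
    t=(row-265.1)/(190-265.1); ul=340+t*(350.8-340)
    ur=383.8+(row-270.3)/(193-270.3)*(392.3-383.8)
    e=edge(int(ul)-5,int(ul)+5,row,1);
    if e:L.append((e,row))
    e=edge(int(ur)-5,int(ur)+5,row,-1)
    if e:R.append((e,row))
def fit(pts,z):
    P=plane("top",pts,z)[:,:2]
    for _ in range(5):
        c=np.polyfit(P[:,0],P[:,1],1);r=P[:,1]-np.polyval(c,P[:,0]);P=P[abs(r)<max(1.5,2*np.median(abs(r)))]
    return c,len(P),np.std(r)
cl=fit(L,6);cr=fit(R,6);print(cl,cr)
for x in(450,600,750):print(x,np.polyval(cl[0],x),np.polyval(cr[0],x))
print(np.degrees(np.arctan([cl[0][0],cr[0][0]])))
```

```text
(array([ -0.11222403, -49.84036298]), 109, np.float64(0.6416860540014369)) (array([-1.13489137e-01, -1.66271269e+02]), 117, np.float64(0.5726365028754782))
450 -100.34117825475188 -217.34138000774828
600 -117.17478334675562 -234.36475049106502
750 -134.00838843875937 -251.3881209743818
[-6.40317218 -6.47474561]
```

```bash
cat >> h.py <<'E'
from scipy.spatial.transform import Rotation as Ro
def shift(target,jawdeg):
    s=read_state();R=Ro.from_quat(s["ee_rot"]).as_matrix()
    v=R.T@(np.array(target)-s["position"])/1000
    cur=np.degrees(np.arctan2(R[1,1],R[0,1]));d=(cur-jawdeg+90)%180-90
    print("t",s["t"],"pos",s["position"].round(1),"shift",v.round(4),"roll",round(d,2),"zaxis",R[:,2].round(4),"F",s["wrist_force"].round(1),"w",round(s["grip_width"],3),"q6",s["qpos"][5].round(2))
E
python3 -c "
from h import *
shift((482.7,110.8,200),105.2)"
```

```text
t 0.1 pos [ 232.1 -579.7  230.3] shift [-0.4892  0.5479  0.0314] roll 6.61 zaxis [-9.0e-04  1.8e-03 -1.0e+00] F [1.4 0.9 0.7] w 1.001 q6 -0.26
```

```bash
python3 -m handwheel '[{"hand":0,"x":-0.03,"y":0.033,"z":0.002,"roll":0.5},{"hand":0,"x":-0.06,"y":0.068,"z":0.004,"roll":1},{"hand":0,"x":-0.09,"y":0.101,"z":0.006,"roll":1.5},{"hand":0,"x":-0.12,"y":0.134,"z":0.008,"roll":2},{"hand":0,"x":-0.15,"y":0.168,"z":0.01,"roll":2.5},{"hand":0,"x":-0.18,"y":0.202,"z":0.012,"roll":3},{"hand":0,"x":-0.21,"y":0.235,"z":0.014,"roll":3.5},{"hand":0,"x":-0.24,"y":0.269,"z":0.016,"roll":4},{"hand":0,"x":-0.27,"y":0.302,"z":0.018,"roll":4.5},{"hand":0,"x":-0.30,"y":0.336,"z":0.02,"roll":5},{"hand":0,"x":-0.33,"y":0.37,"z":0.022,"roll":5.5},{"hand":0,"x":-0.36,"y":0.403,"z":0.024,"roll":6},{"hand":0,"x":-0.39,"y":0.437,"z":0.026,"roll":6.6},{"hand":0,"x":-0.42,"y":0.47,"z":0.028,"roll":6.6},{"hand":0,"x":-0.45,"y":0.504,"z":0.03,"roll":6.6},{"hand":0,"x":-0.475,"y":0.532,"z":0.031,"roll":6.6},{"hand":0,"x":-0.489,"y":0.548,"z":0.031,"roll":6.6},{"hand":0,"x":-0.489,"y":0.548,"z":0.031,"roll":6.6},{"hand":0,"x":-0.489,"y":0.548,"z":0.031,"roll":6.6},{"hand":0,"x":-0.489,"y":0.548,"z":0.031,"roll":6.6}]'
python3 -c "
from h import *
m=camera_model('wrist')
p,d=read_camera('wrist');cv2.imwrite('pics/w1.png',p);np.save('pics/w1.npy',d);W=world('wrist',d,m)
np.save('pics/w1W.npy',W);np.save('pics/w1E.npy',m['extrinsics']);print({k:m[k] for k in('fx','cx','cy')})
shift((482.7,110.8,17),105.2)
pt,dt=read_camera('top');cv2.imwrite('pics/top1.png',pt)"
```

```text
t: 2.1
position: [481.9, 109.6, 200.3]
ee_rot: [-0.132, 0.991, 0.001, -0.001]
wrist_force: [0.5, -0.0, -0.3]
grip_width: 0.998
{'fx': 400.37281198460045, 'cx': 325.69291687761796, 'cy': 233.39846732431295}
t 2.15 pos [482.  109.5 200.4] shift [-0.0012  0.0007  0.1834] roll -0.08 zaxis [-0.0012  0.0017 -1.    ] F [ 0.4  0.5 -0.6] w 1.001 q6 -1.86
```

View pics/w1.png

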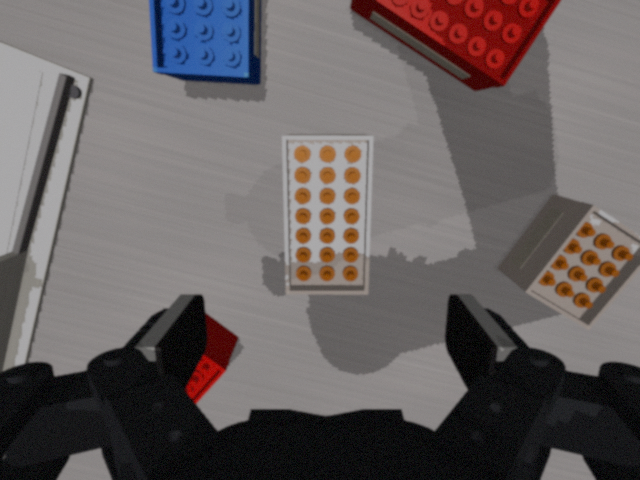

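```bash
python3 -c "
from h import *
P=plane('wrist',[(283,136),(372,136),(369.5,293),(286,293)],55);print(P.round(1),P.mean(0))
v=(P[3]+P[2]-P[0]-P[1])/2;print(np.degrees(np.arctan2(v[1],v[0])),np.linalg.norm(v))
W=np.load('pics/w1W.npy');Q=W[125:305,270:385].reshape(-1,3);Q=Q[(Q[:,2]>48)&(Q[:,2]<62)];print(cv2.minAreaRect(Q[:,:2].astype(np.float32)),np.median(Q[:,2]))
"
```

```text
[[430.9  65.   55. ]
 [414.7 125.   55. ]
 [528.7 157.5  55. ]
 [545.6  94.9  55. ]] [479.95569456 110.60630403  55.        ]
15.271555201034314 118.55756739568155
((480.1209411621094, 110.03302001953125), (120.55213928222656, 64.1345443725586), 14.934277534484863) 54.300031399599916
```

```bash
python3 -m handwheel '[{"hand":0,"x":0.001,"y":0.001,"z":0.03,"roll":0},{"hand":0,"x":0.001,"y":0.001,"z":0.06,"roll":0},{"hand":0,"x":0.001,"y":0.001,"z":0.09,"roll":0},{"hand":0,"x":0.001,"y":0.001,"z":0.12,"roll":0},{"hand":0,"x":0.001,"y":0.001,"z":0.145,"roll":0},{"hand":0,"x":0.001,"y":0.001,"z":0.165,"roll":0},{"hand":0,"x":0.001,"y":0.001,"z":0.178,"roll":0},{"hand":0,"x":0.001,"y":0.001,"z":0.183,"roll":0},{"hand":0,"x":0.001,"y":0.001,"z":0.183,"roll":0},{"hand":0,"x":0.001,"y":0.001,"z":0.183,"roll":0}]'
python3 -c "
from h import *
p,d=read_camera('side');cv2.imwrite('pics/s1.png',cv2.resize(p[200:360,180:420],None,fx=3,fy=3))
shift((481,110.4,17),105.1)"
```

```text
t: 3.2
position: [481.2, 110.6, 18.3]
ee_rot: [-0.131, 0.991, 0.001, 0.0]
wrist_force: [0.3, 0.9, -0.2]
grip_width: 0.996
t 3.25 pos [481.3 110.7  18.4] shift [ 0.0004 -0.0002  0.0014] roll 0.01 zaxis [ 8.0e-04  2.7e-03 -1.0e+00] F [-0.1  0.8 -0.4] w 1.001 q6 -1.86
```

View pics/s1.png

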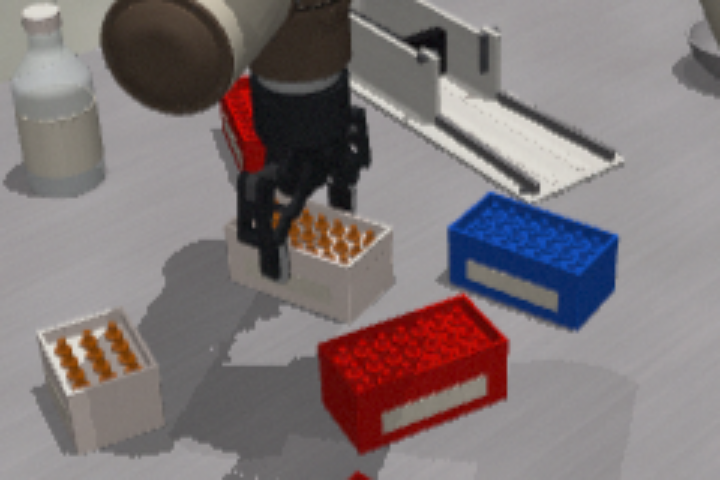

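The open fingers straddle the cassette, with tips around (272,270) and (342,200) in the crop. I'll close on it now.

```bash
python3 -m handwheel '[{"hand":60,"x":0,"y":0,"z":0,"roll":0},{"hand":90,"x":0,"y":0,"z":0,"roll":0},{"hand":130,"x":0,"y":0,"z":0,"roll":0},{"hand":255,"x":0,"y":0,"z":0,"roll":0},{"hand":255,"x":0,"y":0,"z":0,"roll":0},{"hand":255,"x":0,"y":0,"z":0,"roll":0}]'
python3 -m handwheel '[{"hand":255,"x":0,"y":0,"z":-0.005,"roll":0},{"hand":255,"x":0,"y":0,"z":-0.015,"roll":0},{"hand":255,"x":0,"y":0,"z":-0.03,"roll":0},{"hand":255,"x":0,"y":0,"z":-0.05,"roll":0},{"hand":255,"x":0,"y":0,"z":-0.07,"roll":0},{"hand":255,"x":0,"y":0,"z":-0.09,"roll":0},{"hand":255,"x":0,"y":0,"z":-0.10,"roll":0},{"hand":255,"x":0,"y":0,"z":-0.10,"roll":0}]'
python3 -c "
from h import *
p,d=read_camera('side');cv2.imwrite('pics/s2.png',cv2.resize(p[150:350,180:440],None,fx=2.9,fy=2.9))
shift((511.6,-165.8,118),83.56)
m=camera_model('wrist')
p,d=read_camera('wrist');cv2.imwrite('pics/w2.png',p)"
```

```text
t: 3.85
position: [482.0, 111.0, 19.6]
ee_rot: [-0.132, 0.991, 0.002, 0.002]
wrist_force: [-1.1, -0.4, 6.2]
grip_width: 0.738
t: 4.65
position: [482.4, 111.1, 121.1]
ee_rot: [-0.132, 0.991, 0.002, 0.003]
wrist_force: [0.9, -0.5, -3.7]
grip_width: 0.74
t 4.7 pos [481.5 110.7 119.8] shift [ 0.043  -0.2748  0.0007] roll 21.55 zaxis [ 0.0031  0.0042 -1.    ] F [-0.3 -0.7 -3.6] w 0.741 q6 -1.86
```

View pics/s2.png

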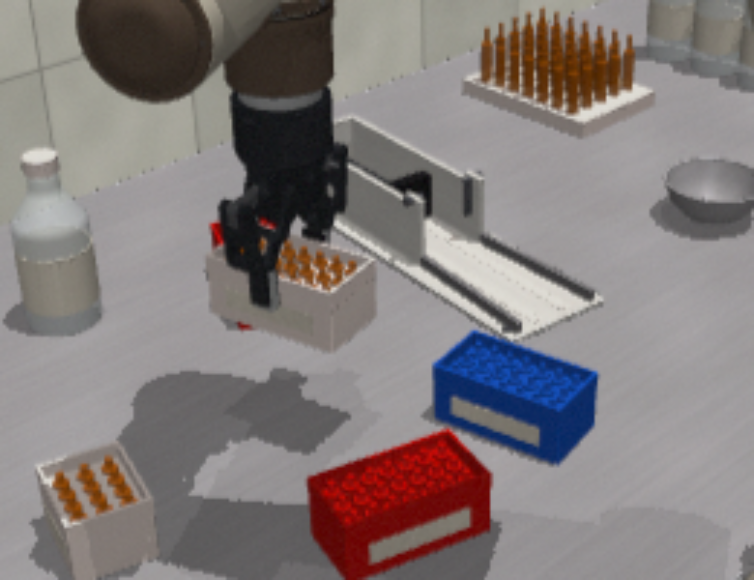

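View pics/w2.png

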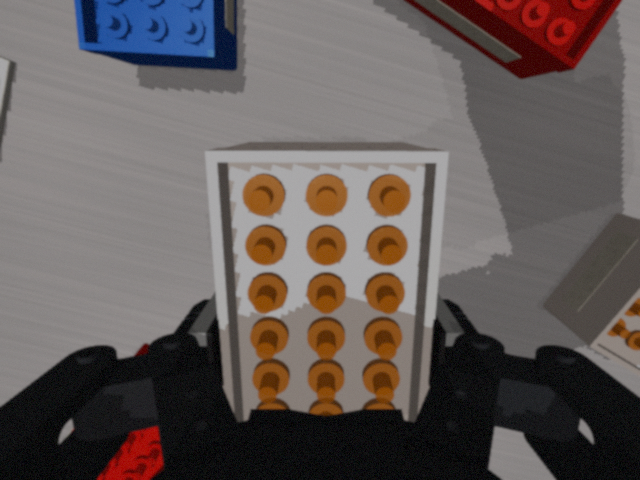

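```bash
python3 -m handwheel '[{"hand":255,"x":0.002,"y":-0.01,"z":0,"roll":1},{"hand":255,"x":0.005,"y":-0.03,"z":0,"roll":2.5},{"hand":255,"x":0.008,"y":-0.055,"z":0,"roll":4.5},{"hand":255,"x":0.012,"y":-0.08,"z":0,"roll":6.5},{"hand":255,"x":0.016,"y":-0.105,"z":0,"roll":8.5},{"hand":255,"x":0.02,"y":-0.13,"z":0,"roll":10.5},{"hand":255,"x":0.024,"y":-0.155,"z":0,"roll":12.5},{"hand":255,"x":0.028,"y":-0.18,"z":0,"roll":14.5},{"hand":255,"x":0.032,"y":-0.205,"z":0,"roll":16.5},{"hand":255,"x":0.036,"y":-0.23,"z":0,"roll":18.5},{"hand":255,"x":0.04,"y":-0.25,"z":0,"roll":20.5},{"hand":255,"x":0.042,"y":-0.265,"z":0,"roll":21.5},{"hand":255,"x":0.043,"y":-0.273,"z":0,"roll":21.5},{"hand":255,"x":0.043,"y":-0.275,"z":0,"roll":21.5},{"hand":255,"x":0.043,"y":-0.275,"z":0,"roll":21.5},{"hand":255,"x":0.043,"y":-0.275,"z":0,"roll":21.5}]'
python3 -c "
from h import *
shift((511.6,-165.8,26),83.56)
p,d=read_camera('side');cv2.imwrite('pics/s3.png',cv2.resize(p[150:350,180:440],None,fx=2.9,fy=2.9))
p,d=read_camera('top');cv2.imwrite('pics/t3.png',cv2.resize(cv2.convertScaleAbs(p[100:300,300:500],alpha=1.4),None,fx=2.9,fy=2.9));cv2.imwrite('pics/t3r.png',p)
m=camera_model('wrist');np.save('pics/w3E.npy',m['extrinsics'])
p,d=read_camera('wrist');cv2.imwrite('pics/w3.png',p);np.save('pics/w3.npy',d)"
```

```text
t: 6.35
position: [511.1, -165.7, 118.1]
ee_rot: [0.055, 0.998, 0.002, 0.0]
wrist_force: [-0.0, 0.7, -3.0]
grip_width: 0.735
t 6.35 pos [ 511.1 -165.7  118.1] shift [-0.0005 -0.0004  0.0921] roll 0.1 zaxis [ 0.0011  0.0035 -1.    ] F [-0.   0.7 -3. ] w 0.735 q6 -1.66
```

View pics/s3.png

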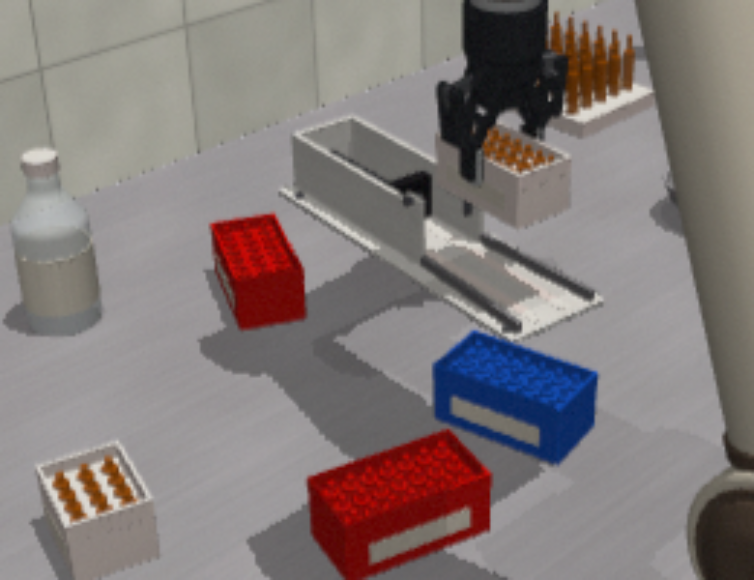

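View pics/w3.png

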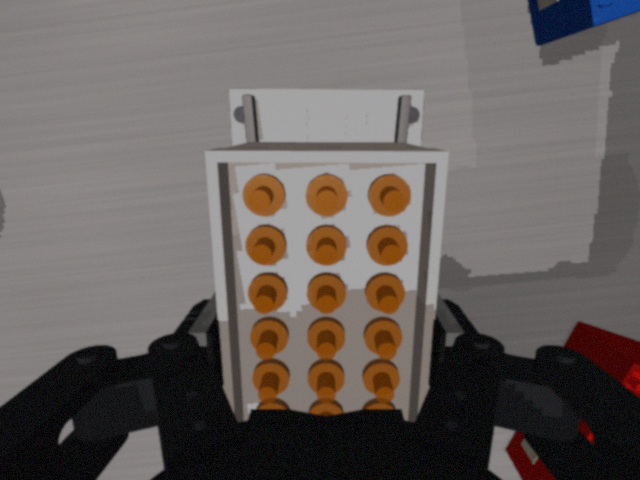

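View pics/t3.png

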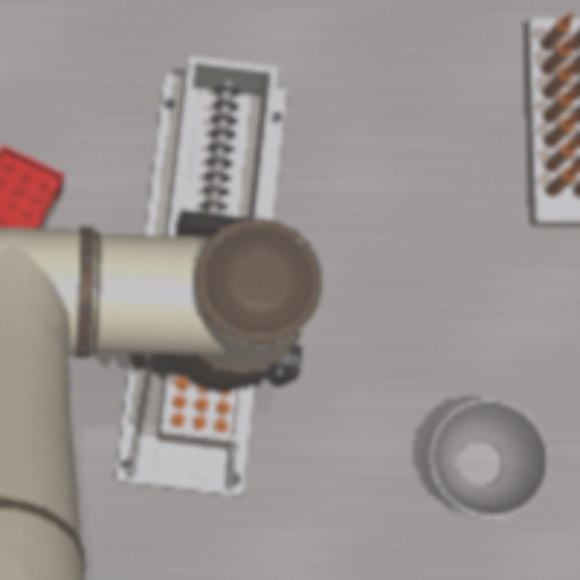

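The held cassette (rim 208–447 px) is centred on the plate's near edge (230–423 px, row 90) and parallel to it. I'll measure that edge to fix the magazine's x.

```bash
python3 -c "
from h import *
a=np.radians(-6.44);u=np.array([np.cos(a),np.sin(a)]);n=np.array([-u[1],u[0]])
P=plane('wrist',[(230,90),(423,90),(232,145)],6)[:,:2];print(P,'s',P@u,'n',P@n)
C=plane('wrist',[(206,151),(447,151)],93+6-0.5)[:,:2];print('cassette near rim s',C@u,'n',C@n)
p=read_state()['position'][:2];print('tcp s,n',p@u,p@n)
P=plane('top',[(340,265.1),(383.8,270.3)],6)[:,:2];print('top near s',P@u,P@n)
E=camera_model('top')
"
```

```text
[[ 416.92562275 -213.58370399]
 [ 429.69403911  -98.37832354]
 [ 448.91114512 -217.93386008]] s [438.25088435 438.01698527 470.52249869] n [-165.47246262  -49.56190472 -166.20758651]
cassette near rim s [468.22804874 468.07883733] n [-155.82672227  -60.02631406]
tcp s,n 526.5510261182611 -107.27593507151151
top near s [441.39294596 442.24865093] [ -49.7364585  -167.75607509]
```

```bash
python3 -m handwheel '[{"hand":255,"x":0,"y":0,"z":0.01,"roll":0},{"hand":255,"x":0,"y":0,"z":0.025,"roll":0},{"hand":255,"x":0,"y":0,"z":0.042,"roll":0},{"hand":255,"x":0,"y":0,"z":0.058,"roll":0},{"hand":255,"x":0,"y":0,"z":0.07,"roll":0},{"hand":255,"x":0,"y":0,"z":0.078,"roll":0},{"hand":255,"x":0,"y":0,"z":0.083,"roll":0},{"hand":255,"x":0,"y":0,"z":0.086,"roll":0},{"hand":255,"x":0,"y":0,"z":0.088,"roll":0},{"hand":255,"x":0,"y":0,"z":0.089,"roll":0},{"hand":255,"x":0,"y":0,"z":0.089,"roll":0}]'
python3 -c "
from h import *
shift((511.6,-165.8,26),83.56)
p,d=read_camera('side');cv2.imwrite('pics/s4.png',cv2.resize(p[170:330,250:430],None,fx=4,fy=3.7))"
```

```text
t: 7.6
position: [511.5, -165.4, 29.5]
ee_rot: [0.055, 0.998, 0.002, 0.001]
wrist_force: [-0.5, 0.9, -2.6]
grip_width: 0.737
t 7.6 pos [ 511.5 -165.4   29.5] shift [-0.0001 -0.0004  0.0035] roll 0.11 zaxis [ 0.0022  0.0034 -1.    ] F [-0.5  0.9 -2.6] w 0.737 q6 -1.66
```

View pics/s4.png

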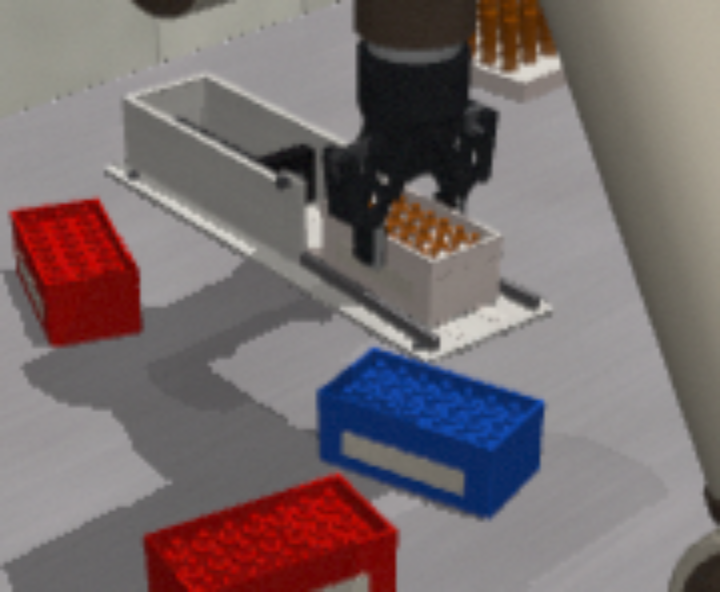

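The cassette sits between the rails, just above the plate. I'll bring it down the last few millimetres.

```bash
python3 -m handwheel '[{"hand":255,"x":0,"y":0,"z":0.001,"roll":0},{"hand":255,"x":0,"y":0,"z":0.002,"roll":0},{"hand":255,"x":0,"y":0,"z":0.003,"roll":0},{"hand":255,"x":0,"y":0,"z":0.003,"roll":0}]'
```

```text
t: 8.05
position: [511.5, -165.4, 26.4]
ee_rot: [0.055, 0.998, 0.002, 0.001]
wrist_force: [-0.3, -0.2, -3.0]
grip_width: 0.74
```

```bash
python3 -m handwheel '[{"hand":255,"x":0,"y":0,"z":0.0005,"roll":0},{"hand":255,"x":0,"y":0,"z":0.001,"roll":0},{"hand":255,"x":0,"y":0,"z":0.0015,"roll":0},{"hand":255,"x":0,"y":0,"z":0.0015,"roll":0}]'
```

```text
t: 8.45
position: [511.9, -165.5, 25.6]
ee_rot: [0.055, 0.998, 0.002, 0.001]
wrist_force: [-2.2, 0.7, 3.2]
grip_width: 0.74
```

Contact with the plate shows as about 6 N. Next I open the jaws and lift clear.

```bash
python3 -m handwheel '[{"hand":60,"x":0,"y":0,"z":0,"roll":0},{"hand":30,"x":0,"y":0,"z":0,"roll":0},{"hand":0,"x":0,"y":0,"z":0,"roll":0},{"hand":0,"x":0,"y":0,"z":0,"roll":0},{"hand":0,"x":0,"y":0,"z":0,"roll":0},{"hand":0,"x":0,"y":0,"z":-0.01,"roll":0},{"hand":0,"x":0,"y":0,"z":-0.03,"roll":0},{"hand":0,"x":0,"y":0,"z":-0.06,"roll":0},{"hand":0,"x":0,"y":0,"z":-0.09,"roll":0},{"hand":0,"x":0,"y":0,"z":-0.12,"roll":0},{"hand":100,"x":0,"y":0,"z":-0.13,"roll":0},{"hand":255,"x":0,"y":0,"z":-0.13,"roll":0}]'
python3 -c "
from h import *
a=np.radians(-6.44);u=np.array([np.cos(a),np.sin(a)]);n=np.array([-u[1],u[0]])
m=camera_model('wrist')
p,d=read_camera('wrist');cv2.imwrite('pics/w5.png',p);W=world('wrist',d,m)
Q=W[:300].reshape(-1,3);Q=Q[(Q[:,2]>54)&(Q[:,2]<66)]
S=np.c_[Q[:,:2]@u,Q[:,:2]@n];S=S[(abs(S[:,1]+107.4)<50)&(S[:,0]<600)]
print(cv2.minAreaRect(S.astype(np.float32)),np.percentile(S,[0.5,99.5],axis=0))
shift((511.6,-165.8,26),83.56)
p=read_state()['position'][:2];print('tcp s,n',p@u,p@n)"
```

```text
t: 9.65
position: [512.4, -165.9, 157.7]
ee_rot: [0.055, 0.998, 0.002, 0.004]
wrist_force: [-0.1, 0.0, -0.4]
grip_width: 0.693
((518.4761352539062, -108.15863037109375), (64.19078826904297, 106.72370147705078), 89.92578887939453) [[ 465.1993556  -140.05306255]
 [ 569.9393883   -76.21591331]]
t 9.7 pos [ 511.3 -165.7  155.9] shift [ 0.0002 -0.0005  0.1299] roll 0.11 zaxis [ 0.0039  0.0035 -1.    ] F [ 0.5 -0.2 -0.5] w 0.606 q6 -1.67
tcp s,n 526.6985320712587 -107.33028253599716
```

View pics/w5.png

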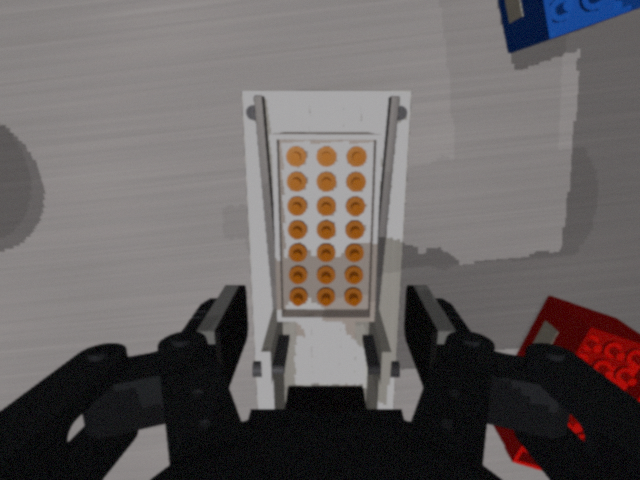

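Cassette stands straight between the rails: rim columns 276–380 and rows 134–318, tilt 0.1°. I'll go behind it with shut fingers, descend, then approach.

```bash
python3 -m handwheel '[{"hand":255,"x":0.015,"y":0,"z":0,"roll":0.1},{"hand":255,"x":0.04,"y":0,"z":0,"roll":0.1},{"hand":255,"x":0.065,"y":0,"z":0,"roll":0.1},{"hand":255,"x":0.085,"y":0,"z":0,"roll":0.1},{"hand":255,"x":0.095,"y":0,"z":0.005,"roll":0.1},{"hand":255,"x":0.095,"y":0,"z":0.03,"roll":0.1},{"hand":255,"x":0.095,"y":0,"z":0.06,"roll":0.1},{"hand":255,"x":0.095,"y":0,"z":0.09,"roll":0.1},{"hand":255,"x":0.095,"y":0,"z":0.112,"roll":0.1},{"hand":255,"x":0.095,"y":0,"z":0.124,"roll":0.1},{"hand":255,"x":0.095,"y":0,"z":0.128,"roll":0.1},{"hand":255,"x":0.095,"y":0,"z":0.128,"roll":0.1}]'
python3 -c "
from h import *
a=np.radians(-6.44);u=np.array([np.cos(a),np.sin(a)]);n=np.array([-u[1],u[0]])
shift((511.6,-165.8,28),83.56)
p=read_state()['position'][:2];print('tcp s,n',p@u,p@n)
p,d=read_camera('side');cv2.imwrite('pics/s6.png',cv2.resize(p[170:330,250:430],None,fx=4,fy=3.7))
m=camera_model('wrist')
p,d=read_camera('wrist');cv2.imwrite('pics/w6.png',p)"
```

```text
t: 10.9
position: [416.9, -154.8, 26.5]
ee_rot: [0.056, 0.998, 0.002, 0.001]
wrist_force: [0.6, -0.2, -0.2]
grip_width: -0.002
t 10.9 pos [ 416.9 -154.8   26.5] shift [-0.0953 -0.0003 -0.0014] roll 0.02 zaxis [ 0.0012  0.0034 -1.    ] F [ 0.6 -0.2 -0.2] w -0.002 q6 -1.69
tcp s,n 431.6218164647288 -107.08846085809955
```

View pics/s6.png

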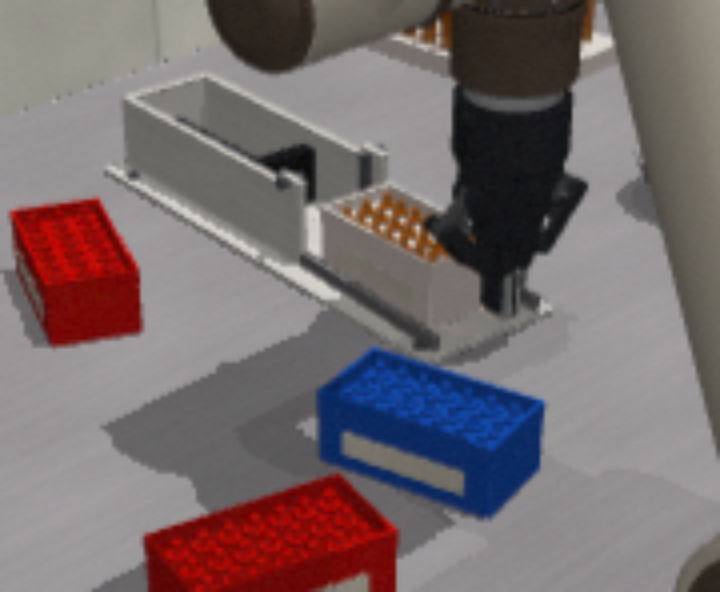

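View pics/w6.png

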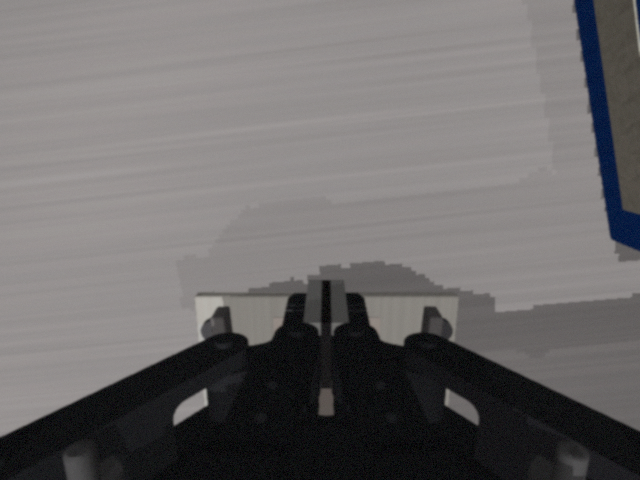

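The shut gripper's knuckles look wide, so I'll check width against height above the tip before choosing the push height.

```bash
python3 -c "
from h import *
a=np.radians(-6.44);u=np.array([np.cos(a),np.sin(a)]);n=np.array([-u[1],u[0]])
t=read_state()['position']
m=camera_model('wrist')
for cam in('side','top','wrist'):
    m=camera_model(cam);p,d=read_camera(cam);W=world(cam,d,m).reshape(-1,3);W=W[d.ravel()>0]
    D=W-t;s=D[:,:2]@u;k=D[:,:2]@n;z=D[:,2]
    for h in range(0,120,8):
        M=(z>h)&(z<=h+8)&(abs(s)<27)&(abs(k)<85)
        if M.sum()>3: print(cam,h,M.sum(),'y',np.percentile(k[M],[1,99]).round(),'x',np.percentile(s[M],[1,99]).round())
"
```

```text
side 0 20 y [-12.  13.] x [-12.   7.]
side 8 25 y [-11.  15.] x [-13.   5.]
side 16 28 y [-12.  16.] x [-15.   4.]
side 24 27 y [-12.  17.] x [-14.   6.]
side 32 18 y [-8. 18.] x [-13.  -4.]
side 40 49 y [-28.  32.] x [-15.  11.]
side 48 71 y [-36.  39.] x [-16.   9.]
side 56 55 y [-44.  44.] x [-17.  13.]
side 64 83 y [-48.  50.] x [-19.  15.]
side 72 85 y [-56.  57.] x [-22.   4.]
side 80 95 y [-56.  64.] x [-19.   8.]
side 88 114 y [-57.  63.] x [-21.   9.]
side 96 97 y [-40.  49.] x [-21.   7.]
side 104 78 y [-36.  44.] x [-21.   7.]
side 112 37 y [11. 42.] x [-13.   6.]
top 88 6 y [-61. -54.] x [-12.  -6.]
wrist 0 156 y [-13.  10.] x [-13.  -8.]
wrist 8 664 y [-14.  12.] x [-14.  -9.]
wrist 16 809 y [-14.  12.] x [-14.  -8.]
wrist 24 828 y [-14.  12.] x [-14.  -9.]
wrist 32 1277 y [-8.  7.] x [-14.   9.]
wrist 40 2194 y [-30.  28.] x [-16.   6.]
wrist 48 5838 y [-37.  34.] x [-16.   6.]
wrist 56 8148 y [-42.  39.] x [-15.   6.]
wrist 64 8997 y [-48.  46.] x [-20.   5.]
wrist 72 15644 y [-55.  52.] x [-20.   2.]
wrist 80 17724 y [-57.  54.] x [-20.  -7.]
wrist 88 8819 y [-54.  49.] x [-23. -11.]
wrist 96 3032 y [-20.  17.] x [-23. -21.]
```

Knuckles reach ±30 mm from 40 mm above the tip, so I push with the tip at z≈42, which clears the brackets and flaps.

```bash
python3 -m handwheel '[{"hand":255,"x":0,"y":-0.0005,"z":-0.008,"roll":0},{"hand":255,"x":0,"y":-0.0005,"z":-0.0155,"roll":0},{"hand":255,"x":-0.006,"y":-0.0005,"z":-0.0155,"roll":0},{"hand":255,"x":-0.012,"y":-0.0005,"z":-0.0155,"roll":0},{"hand":255,"x":-0.016,"y":-0.0005,"z":-0.0155,"roll":0},{"hand":255,"x":-0.018,"y":-0.0005,"z":-0.0155,"roll":0},{"hand":255,"x":-0.020,"y":-0.0005,"z":-0.0155,"roll":0},{"hand":255,"x":-0.022,"y":-0.0005,"z":-0.0155,"roll":0},{"hand":255,"x":-0.024,"y":-0.0005,"z":-0.0155,"roll":0},{"hand":255,"x":-0.026,"y":-0.0005,"z":-0.0155,"roll":0},{"hand":255,"x":-0.028,"y":-0.0005,"z":-0.0155,"roll":0},{"hand":255,"x":-0.030,"y":-0.0005,"z":-0.0155,"roll":0},{"hand":255,"x":-0.033,"y":-0.0005,"z":-0.0155,"roll":0},{"hand":255,"x":-0.036,"y":-0.0005,"z":-0.0155,"roll":0},{"hand":255,"x":-0.039,"y":-0.0005,"z":-0.0155,"roll":0},{"hand":255,"x":-0.042,"y":-0.0005,"z":-0.0155,"roll":0},{"hand":255,"x":-0.045,"y":-0.0005,"z":-0.0155,"roll":0}]'
cat >> h.py <<'E'
def look(k):
    a=np.radians(-6.44);u=np.array([np.cos(a),np.sin(a)]);n=np.array([-u[1],u[0]])
    shift((511.6,-165.8,42),83.56)
    p=read_state()['position'][:2];print('tcp s,n',p@u,p@n)
    p,d=read_camera('side');cv2.imwrite(f'pics/s{k}.png',cv2.resize(p[170:330,250:430],None,fx=4,fy=3.7))
    m=camera_model('side')
    W=world('side',d,m).reshape(-1,3)
    S=np.c_[W[:,:2]@u,W[:,:2]@n,W[:,2]]
    M=(abs(S[:,1]+107.4)<36)&(S[:,2]>52)&(S[:,2]<64)&(S[:,0]>440)&(S[:,0]<790)
    print('top pts s',np.percentile(S[M,0],[1,99]),'n',np.percentile(S[M,1],[1,99]))
E
python3 -c "
from h import *
look(7)"
```

```text
t: 12.85
position: [462.8, -160.4, 44.0]
ee_rot: [0.056, 0.998, 0.002, 0.003]
wrist_force: [-0.9, 0.3, -0.6]
grip_width: -0.0
t 12.85 pos [ 462.8 -160.4   44. ] shift [-0.0491  0.0001  0.0022] roll 0.01 zaxis [ 0.0056  0.0034 -1.    ] F [-0.9  0.3 -0.6] w -0.0 q6 -1.67
tcp s,n 477.8479228078977 -107.52569842489314
top pts s [466.24084998 779.19718422] n [-143.10974123  -72.06849954]
```

View pics/s7.png

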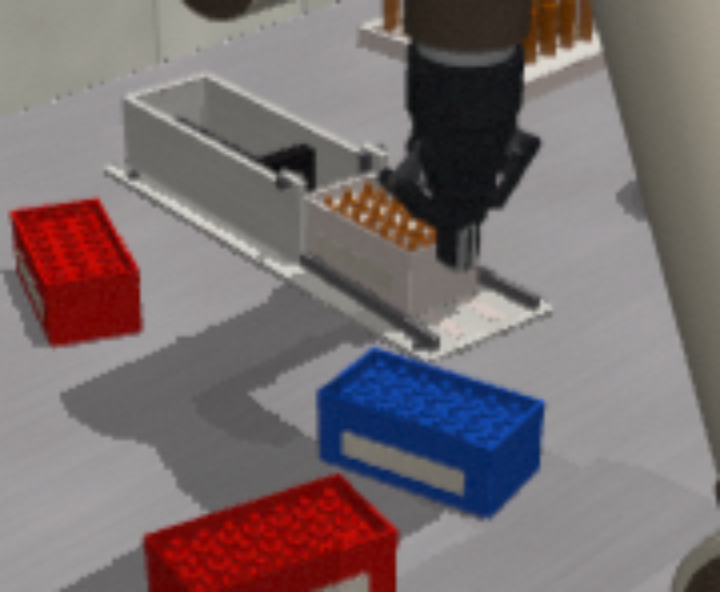

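It's sliding straight, with its front at the lane mouth around (310,215). I'll push on through the flaps.

```bash
python3 -m handwheel '[{"hand":255,"x":-0.003,"y":0,"z":0.001,"roll":0},{"hand":255,"x":-0.006,"y":0,"z":0.001,"roll":0},{"hand":255,"x":-0.009,"y":0,"z":0.001,"roll":0},{"hand":255,"x":-0.012,"y":0,"z":0.001,"roll":0},{"hand":255,"x":-0.015,"y":0,"z":0.001,"roll":0},{"hand":255,"x":-0.018,"y":0,"z":0.001,"roll":0},{"hand":255,"x":-0.021,"y":0,"z":0.001,"roll":0},{"hand":255,"x":-0.024,"y":0,"z":0.001,"roll":0},{"hand":255,"x":-0.027,"y":0,"z":0.001,"roll":0},{"hand":255,"x":-0.03,"y":0,"z":0.001,"roll":0},{"hand":255,"x":-0.033,"y":0,"z":0.001,"roll":0},{"hand":255,"x":-0.036,"y":0,"z":0.001,"roll":0},{"hand":255,"x":-0.039,"y":0,"z":0.001,"roll":0},{"hand":255,"x":-0.042,"y":0,"z":0.001,"roll":0}]'
python3 -c "
from h import *
look(8)"
```

```text
t: 14.3
position: [505.6, -165.2, 43.4]
ee_rot: [0.056, 0.998, 0.002, 0.003]
wrist_force: [-1.7, 0.8, -1.1]
grip_width: -0.002
t 14.3 pos [ 505.6 -165.2   43.4] shift [-0.006   0.0001  0.0014] roll 0.03 zaxis [ 0.0067  0.0032 -1.    ] F [-1.7  0.8 -1.1] w -0.002 q6 -1.67
tcp s,n 520.9117738266443 -107.47881245161635
top pts s [510.27582291 784.22440538] n [-142.69425961  -72.31270224]
```

View pics/s8.png

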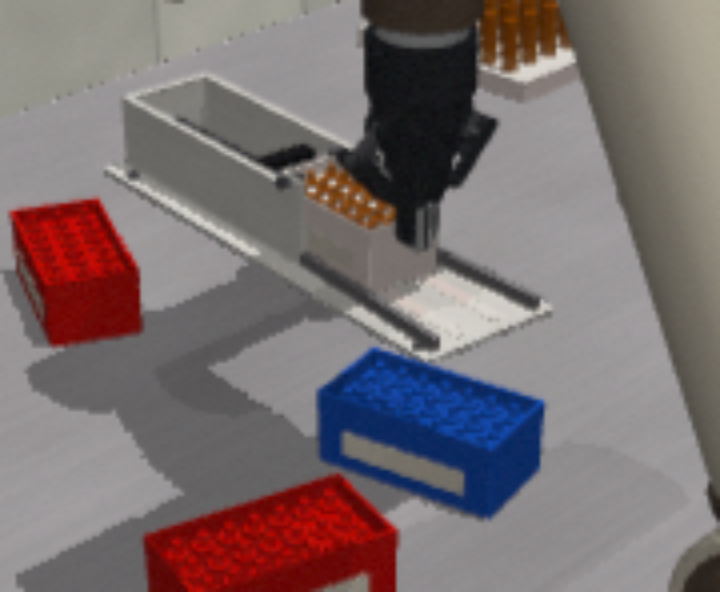

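```bash
python3 -m handwheel '[{"hand":255,"x":-0.003,"y":0,"z":0.001,"roll":0},{"hand":255,"x":-0.006,"y":0,"z":0.001,"roll":0},{"hand":255,"x":-0.009,"y":0,"z":0.001,"roll":0},{"hand":255,"x":-0.012,"y":0,"z":0.001,"roll":0},{"hand":255,"x":-0.015,"y":0,"z":0.001,"roll":0},{"hand":255,"x":-0.018,"y":0,"z":0.001,"roll":0},{"hand":255,"x":-0.021,"y":0,"z":0.001,"roll":0},{"hand":255,"x":-0.024,"y":0,"z":0.001,"roll":0},{"hand":255,"x":-0.027,"y":0,"z":0.001,"roll":0},{"hand":255,"x":-0.03,"y":0,"z":0.001,"roll":0},{"hand":255,"x":-0.033,"y":0,"z":0.001,"roll":0},{"hand":255,"x":-0.036,"y":0,"z":0.001,"roll":0},{"hand":255,"x":-0.039,"y":0,"z":0.001,"roll":0},{"hand":255,"x":-0.042,"y":0,"z":0.001,"roll":0},{"hand":255,"x":-0.045,"y":0,"z":0.001,"roll":0},{"hand":255,"x":-0.048,"y":0,"z":0.001,"roll":0},{"hand":255,"x":-0.051,"y":0,"z":0.001,"roll":0},{"hand":255,"x":-0.054,"y":0,"z":0.001,"roll":0}]'
python3 -c "
from h import *
look(9)"
```

```text
t: 16.15
position: [556.8, -171.0, 42.3]
ee_rot: [0.056, 0.998, 0.002, 0.0]
wrist_force: [-8.0, 2.1, 5.1]
grip_width: 0.0
t 16.15 pos [ 556.8 -171.    42.3] shift [0.0455 0.0001 0.0004] roll 0.0 zaxis [ 3.0e-04  3.9e-03 -1.0e+00] F [-8.   2.1  5.1] w 0.0 q6 -1.66
tcp s,n 572.4957736655473 -107.49044747041962
top pts s [560.94740155 781.81110198] n [-142.59635411  -72.8320852 ]
```

View pics/s9.png

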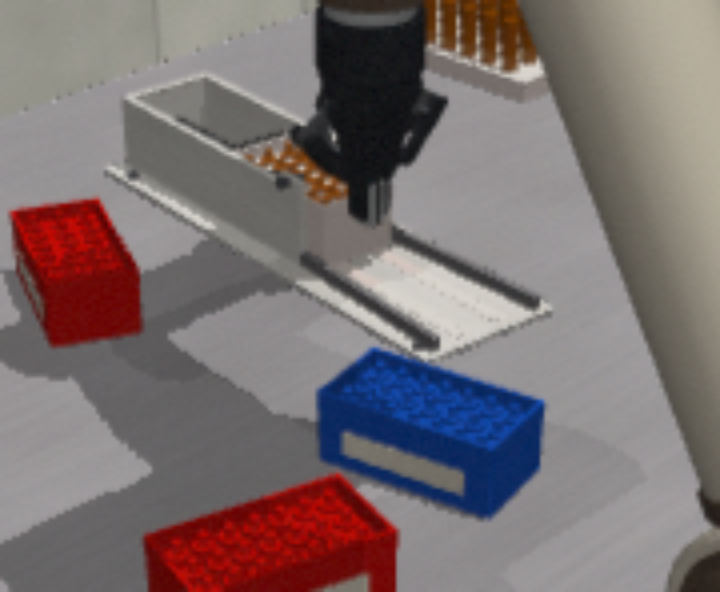

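```bash
python3 -m handwheel '[{"hand":255,"x":-0.003,"y":0,"z":0,"roll":0},{"hand":255,"x":-0.006,"y":0,"z":0,"roll":0},{"hand":255,"x":-0.009,"y":0,"z":0,"roll":0},{"hand":255,"x":-0.012,"y":0,"z":0,"roll":0},{"hand":255,"x":-0.015,"y":0,"z":0,"roll":0},{"hand":255,"x":-0.018,"y":0,"z":0,"roll":0},{"hand":255,"x":-0.021,"y":0,"z":0,"roll":0},{"hand":255,"x":-0.024,"y":0,"z":0,"roll":0},{"hand":255,"x":-0.027,"y":0,"z":0,"roll":0},{"hand":255,"x":-0.03,"y":0,"z":0,"roll":0},{"hand":255,"x":-0.033,"y":0,"z":0,"roll":0},{"hand":255,"x":-0.036,"y":0,"z":0,"roll":0},{"hand":255,"x":-0.039,"y":0,"z":0,"roll":0},{"hand":255,"x":-0.042,"y":0,"z":0,"roll":0},{"hand":255,"x":-0.045,"y":0,"z":0,"roll":0},{"hand":255,"x":-0.048,"y":0,"z":0,"roll":0}]'
python3 -c "
from h import *
look(10)
m=camera_model('top');p,d=read_camera('top');cv2.imwrite('pics/t10.png',cv2.resize(cv2.convertScaleAbs(p[110:200,330:420],alpha=1.5),None,fx=6.5,fy=6.5))"
```

```text
t: 17.8
position: [600.9, -176.1, 41.9]
ee_rot: [0.056, 0.998, 0.002, -0.005]
wrist_force: [-10.3, 2.3, 7.2]
grip_width: -0.0
t 17.8 pos [ 600.9 -176.1   41.9] shift [0.0899 0.0002 0.0008] roll -0.04 zaxis [-0.0088  0.005  -0.9999] F [-10.3   2.3   7.2] w -0.0 q6 -1.65
tcp s,n 616.8384802904565 -107.61529367024522
top pts s [598.77943461 786.68489621] n [-142.98190193  -83.2770125 ]
```

View pics/s10.png

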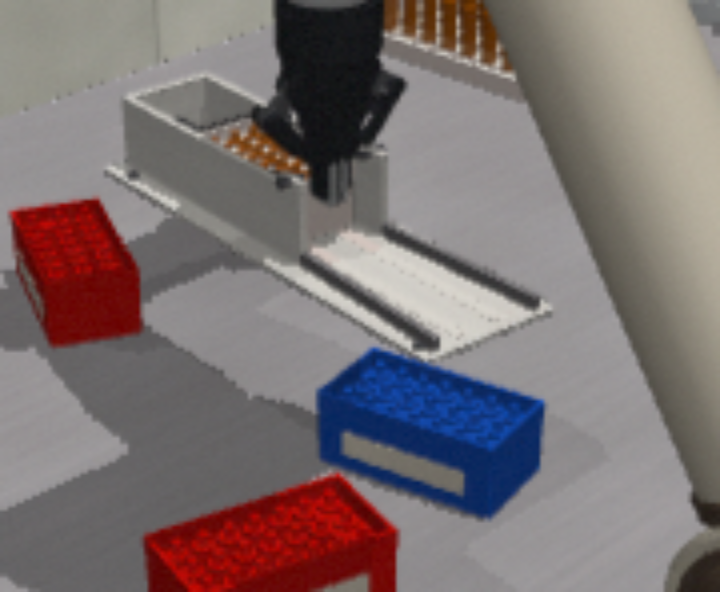

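View pics/t10.png

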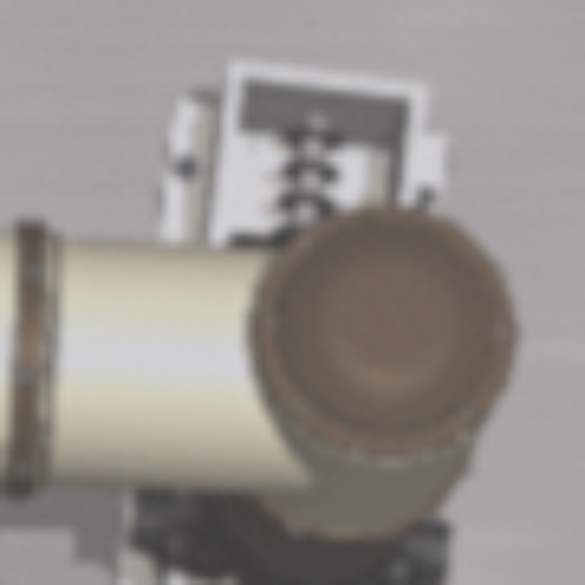

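```bash
python3 -c "
from h import *
a=np.radians(-6.44);u=np.array([np.cos(a),np.sin(a)])
P=plane('top',[(362.7,173.1),(365.4,145.7)],56)[:,:2]@u;print(P,P[1]-P[0])
p,d=read_camera('wrist');cv2.imwrite('pics/w10.png',p)
"
```

```text
[686.78331572 762.76528626] 75.98197054386947
```

View pics/w10.png

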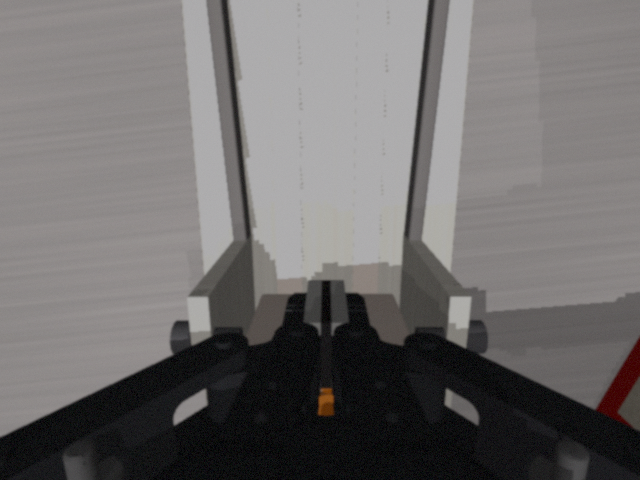

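Follower travel is about 74–76 mm by both estimates, and the flaps drop at about 100. Advancing another 30 mm or so, slower.

```bash
python3 -m handwheel '[{"hand":255,"x":-0.003,"y":0,"z":0,"roll":0},{"hand":255,"x":-0.005,"y":0,"z":0,"roll":0},{"hand":255,"x":-0.007,"y":0,"z":0,"roll":0},{"hand":255,"x":-0.009,"y":0,"z":0,"roll":0},{"hand":255,"x":-0.011,"y":0,"z":0,"roll":0},{"hand":255,"x":-0.013,"y":0,"z":0,"roll":0},{"hand":255,"x":-0.015,"y":0,"z":0,"roll":0},{"hand":255,"x":-0.017,"y":0,"z":0,"roll":0},{"hand":255,"x":-0.019,"y":0,"z":0,"roll":0},{"hand":255,"x":-0.021,"y":0,"z":0,"roll":0},{"hand":255,"x":-0.023,"y":0,"z":0,"roll":0},{"hand":255,"x":-0.025,"y":0,"z":0,"roll":0},{"hand":255,"x":-0.027,"y":0,"z":0,"roll":0},{"hand":255,"x":-0.029,"y":0,"z":0,"roll":0},{"hand":255,"x":-0.030,"y":0,"z":0,"roll":0},{"hand":255,"x":-0.031,"y":0,"z":0,"roll":0},{"hand":255,"x":-0.031,"y":0,"z":0,"roll":0}]'
python3 -c "
from h import *
look(11)
m=camera_model('top');p,d=read_camera('top');cv2.imwrite('pics/t11.png',cv2.resize(cv2.convertScaleAbs(p[110:200,330:420],alpha=1.5),None,fx=6.5,fy=6.5))
p,d=read_camera('wrist');cv2.imwrite('pics/w11.png',p)"
```

```text
t: 19.65
position: [628.1, -179.4, 41.5]
ee_rot: [0.057, 0.998, 0.002, -0.009]
wrist_force: [-10.7, 2.3, 8.3]
grip_width: -0.002
t 19.65 pos [ 628.1 -179.4   41.5] shift [0.1173 0.0003 0.0016] roll -0.07 zaxis [-0.0171  0.0059 -0.9998] F [-10.7   2.3   8.3] w -0.002 q6 -1.65
tcp s,n 644.253617828894 -107.81226532952424
top pts s [597.01360161 788.67108738] n [-143.06311408  -73.25853666]
```

View pics/s11.png

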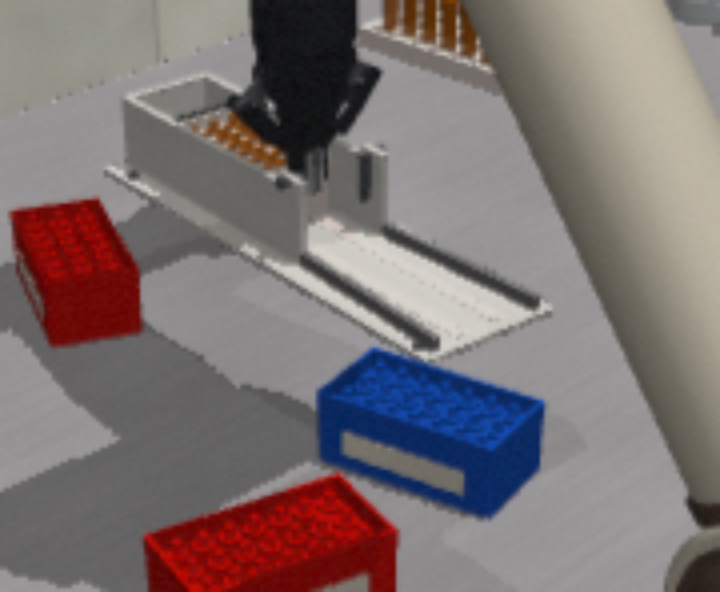

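View pics/t11.png

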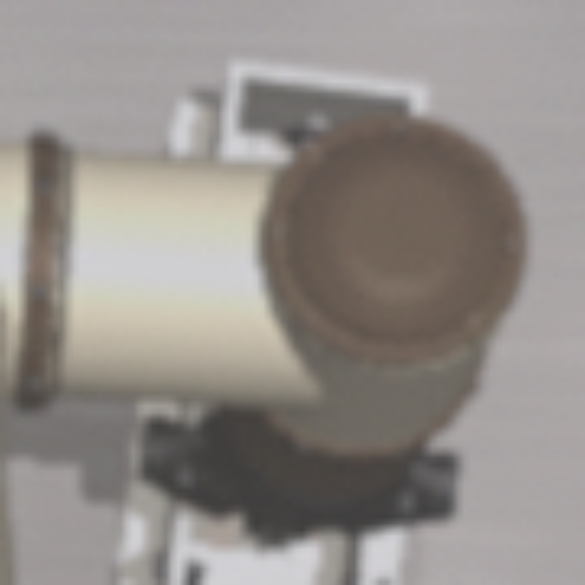

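View pics/w11.png

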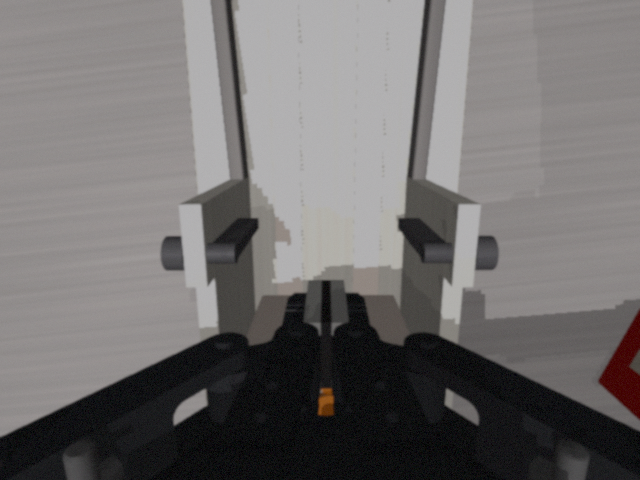

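The flaps look dropped in the wrist view, (222,252)→(250,225) and (440,252)→(400,222), and the right one hangs at (365,175) in the side view. I'll project the hanging and raised geometry to confirm.

```bash
python3 -c "
from h import *
a=np.radians(-6.44);u=np.array([np.cos(a),np.sin(a)]);n=np.array([-u[1],u[0]])
m=camera_model('wrist')
def M(x,y,z): 
    q=(615+x)*u+(-107.5+y)*n;return [q[0],q[1],z]
for th in(0,.25,.7):
    P=[M(0,31,74),M(40*np.sin(th),31,74-40*np.cos(th)),M(0,-31,74),M(40*np.sin(th),-31,74-40*np.cos(th)),]
    print(th,proj(m,np.array(P)).round().tolist())
print(proj(m,np.array([M(-15,35,70),M(-15,35,6)])).round())
look(12)
"
```

```text
0 [[437.0, 262.0], [409.0, 230.0], [224.0, 263.0], [249.0, 230.0]]
0.25 [[437.0, 262.0], [408.0, 255.0], [224.0, 263.0], [250.0, 255.0]]
0.7 [[437.0, 262.0], [410.0, 301.0], [224.0, 263.0], [248.0, 301.0]]
[[450. 209.]
 [406. 182.]]
t 19.8 pos [ 628.1 -179.4   41.5] shift [0.1173 0.0003 0.0016] roll -0.07 zaxis [-0.0169  0.0059 -0.9998] F [-9.2  2.7  7.9] w 0.0 q6 -1.65
tcp s,n 644.2641881086207 -107.81576777109903
top pts s [598.53784981 786.55717519] n [-143.10600752  -80.96797834]
```

Both flap tips are where the shut projection puts them, so they have dropped. Now I'll back off slowly and let the spring bring the cassette onto the flaps.

```bash
python3 -m handwheel '[{"hand":255,"x":0.002,"y":0,"z":0,"roll":0},{"hand":255,"x":0.004,"y":0,"z":0,"roll":0},{"hand":255,"x":0.006,"y":0,"z":0,"roll":0},{"hand":255,"x":0.008,"y":0,"z":0,"roll":0},{"hand":255,"x":0.010,"y":0,"z":0,"roll":0},{"hand":255,"x":0.012,"y":0,"z":0,"roll":0},{"hand":255,"x":0.014,"y":0,"z":0,"roll":0},{"hand":255,"x":0.016,"y":0,"z":0,"roll":0},{"hand":255,"x":0.018,"y":0,"z":0,"roll":0},{"hand":255,"x":0.020,"y":0,"z":0,"roll":0},{"hand":255,"x":0.022,"y":0,"z":0,"roll":0},{"hand":255,"x":0.024,"y":0,"z":0,"roll":0},{"hand":255,"x":0.026,"y":0,"z":0,"roll":0},{"hand":255,"x":0.028,"y":0,"z":0,"roll":0},{"hand":255,"x":0.030,"y":0,"z":0,"roll":0}]'
python3 -m handwheel '[{"hand":255,"x":0.001,"y":0,"z":0,"roll":0},{"hand":255,"x":0.002,"y":0,"z":0,"roll":0},{"hand":255,"x":0.003,"y":0,"z":0,"roll":0},{"hand":255,"x":0.004,"y":0,"z":0,"roll":0},{"hand":255,"x":0.005,"y":0,"z":0,"roll":0},{"hand":255,"x":0.006,"y":0,"z":0,"roll":0},{"hand":255,"x":0.007,"y":0,"z":0,"roll":0},{"hand":255,"x":0.008,"y":0,"z":0,"roll":0},{"hand":255,"x":0.009,"y":0,"z":0,"roll":0},{"hand":255,"x":0.010,"y":0,"z":0,"roll":0},{"hand":255,"x":0.011,"y":0,"z":0,"roll":0},{"hand":255,"x":0.012,"y":0,"z":0,"roll":0},{"hand":255,"x":0.013,"y":0,"z":0,"roll":0},{"hand":255,"x":0.014,"y":0,"z":0,"roll":0},{"hand":255,"x":0.015,"y":0,"z":0,"roll":0},{"hand":255,"x":0.016,"y":0,"z":0,"roll":0},{"hand":255,"x":0.017,"y":0,"z":0,"roll":0},{"hand":255,"x":0.018,"y":0,"z":0,"roll":0}]'
python3 -c "
from h import *
look(13)
p,d=read_camera('wrist');cv2.imwrite('pics/w13.png',p)"
```

```text
t: 21.35
position: [596.8, -175.8, 41.6]
ee_rot: [0.057, 0.998, 0.003, -0.01]
wrist_force: [-4.4, 1.6, 1.7]
grip_width: 0.002
t: 23.15
position: [578.9, -173.7, 41.9]
ee_rot: [0.057, 0.998, 0.003, -0.01]
wrist_force: [-0.4, -0.2, 0.2]
grip_width: -0.001
t 23.15 pos [ 578.9 -173.7   41.9] shift [0.0677 0.0002 0.0013] roll -0.09 zaxis [-0.0201  0.0064 -0.9998] F [-0.4 -0.2  0.2] w -0.001 q6 -1.65
tcp s,n 594.7160916681045 -107.70961018451287
top pts s [581.95133581 787.55562095] n [-142.84732597  -82.50911225]
```

View pics/w13.png

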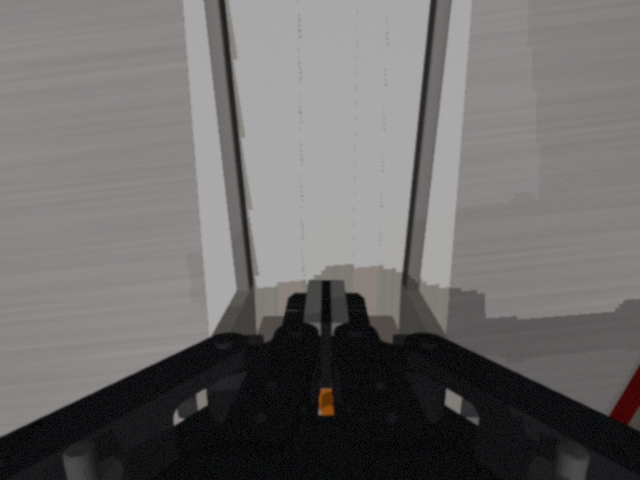

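View pics/s13.png

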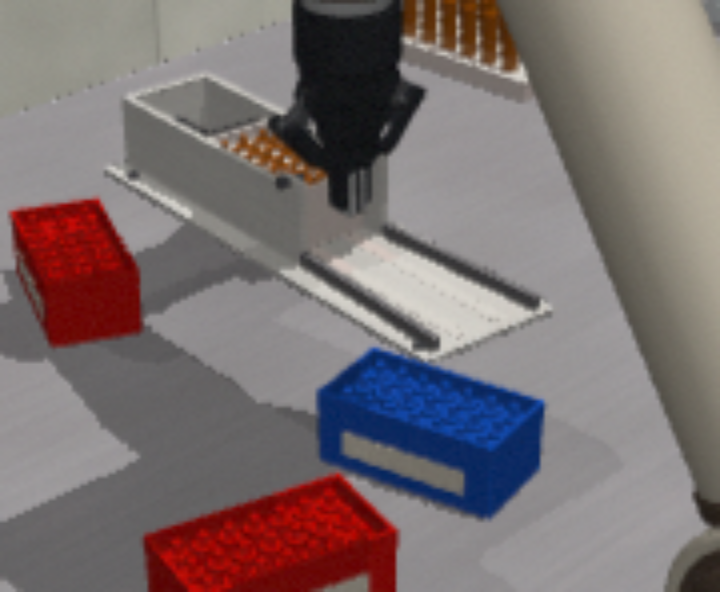

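Force on the tool is down to zero, so the flaps are holding the cassette. I'll withdraw further back, lift clear and inspect.

```bash
python3 -m handwheel '[{"hand":255,"x":0.005,"y":0,"z":0,"roll":0},{"hand":255,"x":0.012,"y":0,"z":0,"roll":0},{"hand":255,"x":0.025,"y":0,"z":0,"roll":0},{"hand":255,"x":0.04,"y":0,"z":0,"roll":0},{"hand":255,"x":0.06,"y":0,"z":0,"roll":0},{"hand":255,"x":0.08,"y":0,"z":0,"roll":0},{"hand":255,"x":0.1,"y":0,"z":-0.02,"roll":0},{"hand":255,"x":0.12,"y":0,"z":-0.06,"roll":0},{"hand":255,"x":0.13,"y":0,"z":-0.10,"roll":0},{"hand":255,"x":0.13,"y":0,"z":-0.14,"roll":0},{"hand":255,"x":0.13,"y":0,"z":-0.16,"roll":0},{"hand":255,"x":0.13,"y":0,"z":-0.16,"roll":0},{"hand":255,"x":0.13,"y":0,"z":-0.16,"roll":0}]'
python3 -c "
from h import *
look(14)
a=np.radians(-6.44);u=np.array([np.cos(a),np.sin(a)]);n=np.array([-u[1],u[0]])
m=camera_model('top')
p,d=read_camera('top');cv2.imwrite('pics/t14.png',cv2.resize(cv2.convertScaleAbs(p[110:200,330:420],alpha=1.5),None,fx=6.5,fy=6.5))
W=world('top',d,m).reshape(-1,3);S=np.c_[W[:,:2]@u-615,W[:,:2]@n+107.5,W[:,2]]
M=(abs(S[:,1])<33)&(S[:,2]>57)&(S[:,2]<66)&(S[:,0]>-30)&(S[:,0]<150);Q=S[M];print(len(Q),cv2.minAreaRect(Q[:,:2].astype(np.float32)),np.percentile(Q[:,0],[2,98]))
p,d=read_camera('side');cv2.imwrite('pics/side14.png',p)"
```

```text
t: 24.55
position: [452.1, -159.8, 204.4]
ee_rot: [0.057, 0.998, 0.003, -0.01]
wrist_force: [-0.4, -0.2, -0.3]
grip_width: 0.001
t 24.55 pos [ 452.1 -159.8  204.4] shift [-0.0632  0.      0.1612] roll -0.12 zaxis [-0.02    0.0072 -0.9998] F [-0.4 -0.2 -0.3] w 0.001 q6 -1.68
tcp s,n 467.14986540817176 -108.04530014864618
top pts s [599.23621499 787.56981761] n [-142.98264032  -82.91052954]
272 ((70.08575439453125, 0.9829597473144531), (63.75740051269531, 127.76689910888672), 89.76943969726562) [ 14.94804111 133.42955673]
```

View pics/s14.png

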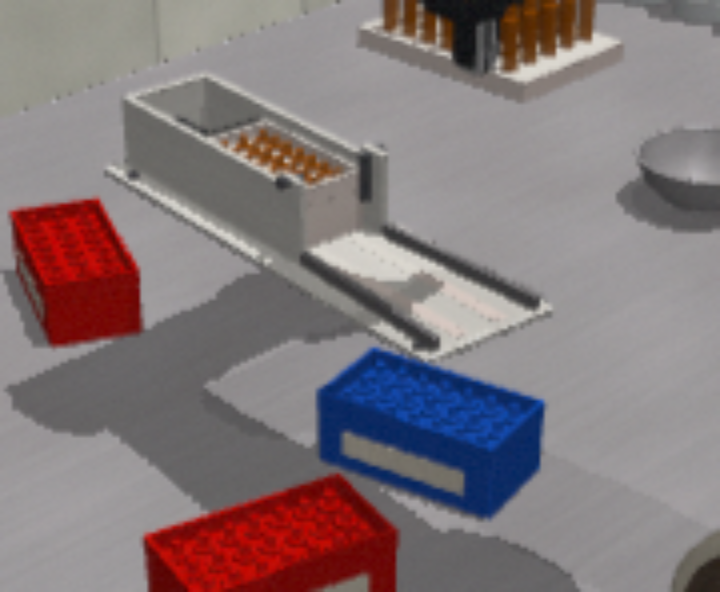

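View pics/t14.png

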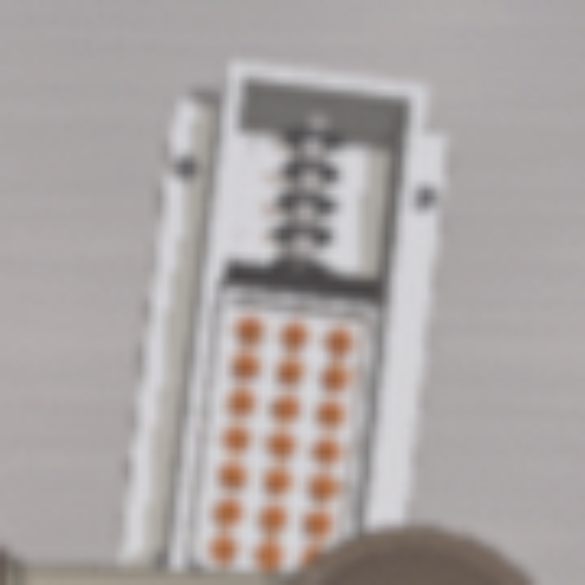

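The cassette is latched: the follower's rear edge now reads about 63 mm of travel, the right flap hangs at (365,175), and the arm is clear. Handing in.

```bash
python3 -c "
from h import *
P=read_camera('top')[1];W=world('top',P)
for nm,(u0,v0,u1,v1),z0,z1 in(('short',(160,222,208,272),30,75),('bottle',(225,110,262,160),60,190),('jar',(160,140,198,185),40,110),('dish',(445,235,495,285),20,60)):
    Q=W[v0:v1,u0:u1].reshape(-1,3);Q=Q[(Q[:,2]>z0)&(Q[:,2]<z1)];print(nm,cv2.minAreaRect(Q[:,:2].astype(np.float32))[0])
print(job_done())"
```

```text
short (468.9119873046875, 315.45880126953125)
bottle (759.9820556640625, 163.4813232421875)
jar (690.0061645507812, 330.22540283203125)
dish (451.85845947265625, -433.20111083984375)
the job is handed in; nothing more can be done
None
```

I loaded the long cassette into the magazine and handed the job in at about 25 s of the 64 s allowed. `job_done()` gives no verdict, so what follows is from my own checks.

**What I did:** I gripped the cassette across its width and set it down in the bay with about 6 N of contact. I then pushed it in along the middle with the fingers shut, keeping the tips about 42 mm above the bench so the knuckles cleared the flaps and brackets. At the deepest push the follower had travelled about 100 mm, the wrist read about 11 N sideways, and it stayed off the end stop. I backed off slowly with the cassette following, and the wrist force fell to zero as the flaps took the load.

**Last checks:**
- **Flaps:** at full depth both flap tips were where the shut position projects in the wrist view. After I withdrew, the side view showed the right flap hanging shut. The left one was hidden, so I did not see it again, but the cassette is being held.
- **Follower:** it is in by about 63 mm, estimated from the top view; 62 mm is expected when latched.
- **Cassette:** it lies flat, about 1 mm off the lane's middle and in line to about 0.2°.
- **Other items:** the short cassette, bottle, jar and dish all measure within 1 mm of where they started.
- **Disagreement:** the top depth fit put the cassette's centre at x of about 70 mm instead of 62. Part of the cassette was hidden by the arm and the fit came out 128 mm long, probably because it took in the follower. I trusted the follower reading; both values are within the 50 to 80 mm allowed.

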